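# Clear a dental practice bench into its trays

## Task

The practical is over, so tidy the dental bench: lay the mouth mirror flat inside the long tray, set the plaster tooth cast teeth up near the middle of the square tray, and stand the steel dish and the steel cup upright in the two-bay tray, one in each bay, whichever way round. Lay the loose angled instrument rest squarely over the one on the parking plate so that the two nest, ridge on ridge and ends about even. Leave the bur block standing where it is, and let go of everything.

Things in the scene. Friction and masses are not known exactly. Their poses are not given: they have to be found in the camera images.
- mirror_mid (a point): Loose steel mouth mirror lying flat: 150 long, along its x axis. The handle is a straight square bar 10 wide and 10 high, from 75 behind this point to 35 ahead of it (+x); then a thin neck and a round mirror 22 across and 4 thick at the +x end. This point is the middle of its length, on the handle, half-way up (5 above the underside). About 32 g.
- cast_mid (a point): Loose white plaster dental cast with a row of teeth on top: D-shaped, 60 long (x, the round front at +x) and 50 wide (y, flat parallel sides from x = -30 to x = +5), 24 high: base 16, teeth 8 above it. This point is at the middle, 12 above the underside; z points up through the teeth. About 90 g; can be taken across its 50 mm width.
- dish_mid (a point): Loose round steel dish, open at the top, straight sided, 40 in diameter and 26 high, the lower and wider of the two steel pots. This point is on its axis, 13 above the underside; z up.
- cup_mid (a point): Loose round steel cup, open at the top, straight sided, 32 in diameter and 42 high, the taller and narrower of the two steel pots. This point is on its axis, 21 above the underside; z up.
- rest_mid (a point): Loose aluminium instrument rest: a piece of equal angle section standing like a tent, ridge up. 60 long along its x axis (the ridge), legs 30 wide and 3 thick at 90 degrees, 42 across the feet (y), 23.3 high. This point is at the middle of length and width, 11.7 above the feet. Best gripped over its two ends (60 apart, along x), with the pads on the upper half under the ridge; its flanks slope at 45 degrees and slip. About 35 g; the two ends look the same.
- long_tray: Fixed blue plastic tray, 200 (x) by 90 (y) outside, rim 11 above the table, walls and floor 4 thick. Origin at the centre of its underside, on the table.
- square_tray: Fixed blue plastic tray, 120 by 120 outside, rim 11 above the table, walls and floor 4 thick. Origin at the centre of its underside, on the table.
- two_bay_tray: Fixed blue plastic tray, 74 (x) by 128 (y) outside, rim 9 above the table, walls and floor 4 thick, parted by one wall across the middle into two equal bays, each 66 (x) by 58 (y) inside. Bay centres at y = +31 and y = -31. Origin at the centre of its underside, on the table.
- parked_rest (a point): Middle of the fixed rest on the parking plate: a blue plate 100 (x) by 80 (y) and 6 thick, on which an angled rest, the same section and 60 length as the loose one, is fixed ridge up along x. This point is 11.7 above the plate (17.7 above the table). A rest nested on it sits 4.2 higher.
- bur_mid (a point): Bystander: small dark steel bur block, 36 (x) by 18 (y) by 14 high, with eight thin burs standing up to 27 above the table. Loose; leave it standing where it is. This point is its middle, 7 above its underside.
Mind the look-alikes: they are no part of the job. Leave any green or orange look-alike of the part that bears rest_mid alone. Leave any red look-alike of the part that bears bur_mid alone.

How it is judged (in metres and radians):
At the end, for the whole second after the job is handed in: Mirror flat in the long tray; cast upright within 30 mm of the square tray's centre (x, y); dish and cup upright, one per bay, within 18 mm of its centre; rest nested: 10 mm along, 4 mm across, at most 6.8 mm above the parked one, 0.12 rad; bur block within 20 mm of its place; all at rest (x of mirror_mid in the frame of long_tray between -0.026 and 0.026 m and y of mirror_mid in the frame of long_tray between -0.038 and 0.038 m and z of mirror_mid in the frame of long_tray between 0.003 and 0.013 m and angle between mirror_mid's own x axis and vertical between 1.5 and 1.64 rad and x of cast_mid in the frame of square_tray between -0.03 and 0.03 m and y of cast_mid in the frame of square_tray between -0.03 and 0.03 m and z of cast_mid in the frame of square_tray between 0.01 and 0.02 m and angle between each of cast_mid, dish_mid, cup_mid, rest_mid's own z axis and vertical below 0.12 rad and (((x of dish_mid in the frame of two_bay_tray between -0.018 and 0.018 m and y of dish_mid in the frame of two_bay_tray between 0.013 and 0.049 m and z of dish_mid in the frame of two_bay_tray between 0.012 and 0.022 m) and (x of cup_mid in the frame of two_bay_tray between -0.018 and 0.018 m and y of cup_mid in the frame of two_bay_tray between -0.049 and -0.013 m and z of cup_mid in the frame of two_bay_tray between 0.02 and 0.03 m)) or ((x of dish_mid in the frame of two_bay_tray between -0.018 and 0.018 m and y of dish_mid in the frame of two_bay_tray between -0.049 and -0.013 m and z of dish_mid in the frame of two_bay_tray between 0.012 and 0.022 m) and (x of cup_mid in the frame of two_bay_tray between -0.018 and 0.018 m and y of cup_mid in the frame of two_bay_tray between 0.013 and 0.049 m and z of cup_mid in the frame of two_bay_tray between 0.02 and 0.03 m))) and x of rest_mid in the frame of parked_rest between -0.01 and 0.01 m and y of rest_mid in the frame of parked_rest between -0.004 and 0.004 m and z of rest_mid in the frame of parked_rest between 0.002 and 0.0068 m and angle between the x axis of rest_mid and the x axis of parked_rest, either way round below 0.12 rad and distance of bur_mid from where it was at the start of the episode below 0.02 m and angle between bur_mid's own z axis and vertical below 0.2 rad and linear speed of each of mirror, cast, dish, cup, rest below 0.02 m/s); the robot touches nothing.
It fails at once if the bur block is knocked away from its place or tipped (distance of bur_mid from where it was at the start of the episode above 0.025 m or angle between bur_mid's own z axis and vertical above 0.5 rad).
It also fails if it takes over 106 s, if anything falls off the work surface, if the arm or the gripper's body presses on something with over 40 N, if the wrist force passes 120 N, or if a joint passes its speed limit or range.

## Robot

A 6-joint arm with a two-finger parallel gripper is mounted at the origin on the work surface. World frame = base frame: x ahead of the robot, y to its left, z up, the work surface at z = 0. Lengths are in mm, angles in rad, forces in N, time in s.
With the tool pointing down it reaches from about 400 to 925 mm from the base axis. Payload 12.5 kg.
Tool frame: the origin (TCP) lies at the very end of the fingers, on their centre line; the grasp point (between the pads) lies grip_depth behind it (grip_depth is the distance from the TCP to the grasp point, in mm); z points along the fingers, y is the line along which they close (so a half turn about z gives the same grasp; the last joint's range is limited). The gripper opens to 95 mm and grips with 3 to 60 N. Pads are 20 mm wide; open, the fingers measure 119 mm over their backs; the gripper's body (75 mm by 180 mm) begins 59 mm behind the grasp point.
Start: joints at [-1.454, 0.491, 1.559, -0, 1.092, -0.106], TCP at [138.123, -609.565, 214.661] pointing down, gripper open.
Joint ranges: [-3.1, 3.1], [-0.84, 2.19], [0.05, 2.79], [-1.13, 4.28], [0.06, 2.93], [-2.69, 2.69]. Speed limits (rad/s): [2.22, 2.22, 2.79, 3.14, 3.14, 3.14].

## Interface

Orientations are given as [roll, pitch, yaw] about the fixed x, y, z axes, in that order (R = Rz(yaw) Ry(pitch) Rx(roll)).
In Python, from cell import state, read_camera, job_done, grip_depth gives the robot as it stands.
- The arm moves only by the tool drive_tool, never from a script. Its argument "targets" is a list of rows, each an object with "jaw": the opening, from 0 (shut) to 1 (fully open); "travel": the shift along the tool's x, y, z in m, a list of three; "twist": the turn about the tool's z in rad. In form: [{"jaw": jaw, "travel": [tx, ty, tz], "twist": twist}, ...]. A call has 1 to 8 rows; each row is the pose to reach, as a shift and turn from the pose commanded when the call began, along the tool's axes at that moment; what a row does not reach only later rows make up. A row lasts 1/12 s, in which the tool goes at most 41.7 mm and 7.16 degrees, less where a joint would pass 70% of its speed; a pose out of reach is approached as far as the arm can. A call with a gripper value outside its range is refused whole. The fingers move at their own pace and stop on an object; the grip force is fixed at half the most. Time passes only in rows, so rows that repeat a pose let the fingers close. It gives the time, the measured TCP pose, the force, the opening and the grip force at its end, in the units of the state.
- state(): the state, without advancing time (a new reading comes with each control period).
- read_camera(name): name is "scene" or "top" or "wrist"; returns a dict with "frame" (400x640x3 uint8, red, green, blue), "fx", "fy", "cx", "cy" (pixels), "R" (3x3) and "t" (3): a world point X has camera coordinates R X + t. Camera axes: x right, y down, z forward; pixel columns grow to the right and rows downward; lengths in mm; the calibration is good to about 2 mm. A picture is of the moment at which its call begins. There is no depth.
- job_done(): hands the job in; it is judged then, once.
The state is a dict: "t": time; "joints": joint angles; "qvel": joint speeds; "tau": joint torques, N m; "eef_pos": TCP position; "tcp_rot": TCP orientation; "ft_force": force on the tool from outside, world axes, zero at the start; "moment": the same for the moment, N m; "opening": opening from 0.0 (shut) to 1.0 (fully open); "grip_force": force on a finger pad.
Only numpy, scipy, OpenCV 4.12 (cv2) and the standard library are available. Lean on these libraries where they do the work, as an engineer would, in place of code of your own. Each camera call takes 0.05 s, during which the arm holds its last target. There are 200 camera calls.

## Working session

There is one attempt and no reset: what is moved stays moved. The work goes in short steps, Python scripts to look and compute and a tool call to move; the robot and the scene stay as the last step left them, time stands still between calls to the robot, and variables do not carry over. Pictures are saved under pics/ and viewed, at most 14 in all, crops included, and the job is handed in when it is done.

Besides the shell and the picture viewer there is one more tool, called after "Request:" in YAML: its name, and indented under it one key for each argument. drive_tool: Moves the arm, as the interface text tells. Its arguments: {"type":"object","properties":{"targets":{"type":"array"}},"required":["targets"]}

```bash
ls; mkdir -p pics
cat > h.py <<'E'
import numpy as np, cv2
from cell import state, read_camera, job_done, grip_depth
def snap(n,fn=None):
    c=read_camera(n)
    if fn: cv2.imwrite('pics/'+fn+'.png',c['frame'][:,:,::-1])
    return c
def px2w(c,u,v,z):
    R=np.array(c['R']);t=np.array(c['t']).ravel()
    d=R.T@np.array([(u-c['cx'])/c['fx'],(v-c['cy'])/c['fy'],1]);o=-R.T@t
    return o+d*(z-o[2])/d[2]
def w2px(c,X):
    p=np.array(c['R'])@np.array(X,float)+np.array(c['t']).ravel()
    return c['fx']*p[0]/p[2]+c['cx'],c['fy']*p[1]/p[2]+c['cy']
E
python3 - <<'E'
from h import *
print(state(),grip_depth)
for n in('top','scene'):
    c=snap(n,n+'0'); print(n,c['fx'],c['cx'],c['cy'],-np.array(c['R']).T@np.array(c['t']).ravel(),np.array(c['R']).round(3).tolist())
E
```

```text
pics
{'t': 0.0, 'joints': array([-1.45361585e+00,  4.91593490e-01,  1.55947092e+00, -6.74144086e-06,
        1.09171031e+00, -1.05584191e-01]), 'qvel': array([-8.46312476e-04,  4.14421160e-05, -7.20463909e-04, -1.27267400e-03,
       -4.63893608e-05,  1.18878500e-03]), 'tau': array([ 1.46576011e-03, -6.12637711e+01, -2.58181089e+01,  6.93997764e-02,
        4.82356525e-02, -9.24599294e-05]), 'eef_pos': array([ 138.079241  , -609.29288634,  214.0332799 ]), 'tcp_rot': array([-3.14041653e+00, -1.18631026e-04,  2.22767714e-01]), 'ft_force': array([-0.02675857,  0.45800439, -0.05312103]), 'moment': array([ 0.01249538,  0.00368884, -0.0252899 ]), 'grip_force': 0.0, 'opening': 0.9969465245757488} 18.8
top 492.5628910762786 312.5821640447617 200.43022284807896 [ 358.17691659   17.09578546 1109.43214065] [[0.01, -1.0, 0.001], [-0.992, -0.01, -0.124], [0.124, -0.0, -0.992]]
scene 411.6075959515464 318.25259353078405 194.54034432269302 [ 878.16446572 -707.63220637  607.99028224] [[0.881, 0.472, -0.019], [0.259, -0.515, -0.817], [-0.396, 0.715, -0.576]]
```

View pics/top0.png

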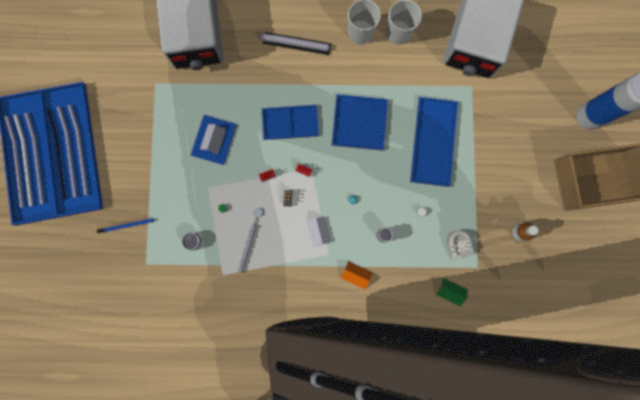

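View pics/scene0.png

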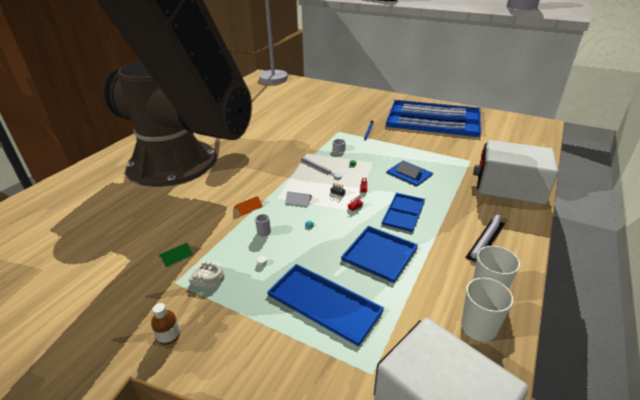

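Top view: mirror from (243,270) to its round head at (259,212). Pots are at (192,240) and (386,234), and the cast is at (459,244). The silver loose rest is at (318,231); its look-alikes are orange (356,275) and green (452,291). The dark bur block is at (290,198), with red look-alikes at (267,175) and (304,170). Trays: two-bay (291,122), square (361,122), long (435,141), parking plate (214,139). The silver/aluminium rest and the dark steel block fit the description, so I'll confirm them in an enlarged crop.

Run:
```python
from h import *
c=snap('top'); f=c['frame']
cv2.imwrite('pics/topcrop.png',cv2.resize(f[155:290,170:370],None,fx=4,fy=4,interpolation=cv2.INTER_CUBIC)[:,:,::-1])
hsv=cv2.cvtColor(f,cv2.COLOR_RGB2HSV)
m=cv2.inRange(hsv,(105,150,40),(125,255,255))
m[:, :150]=0;m[:,480:]=0;m[:80]=0;m[200:]=0
cs,_=cv2.findContours(m,cv2.RETR_EXTERNAL,cv2.CHAIN_APPROX_NONE)
for k in cs:
    if cv2.contourArea(k)<200: continue
    z=8
    w=np.array([px2w(c,*p,z)[:2] for p in k.reshape(-1,2)+0.0],np.float32)
    r=cv2.minAreaRect(w); print(k.reshape(-1,2).mean(0).round(),np.round(r[0]),np.round(r[1]),round(r[2],1),cv2.boxPoints(r).round().tolist())
for n,u,v,z in [('dish/cup192',192,240,20),('pot386',386,234,30),('cast',459,244,15),('rest',318,231,12),('bur',290,198,10),('mir head',259,212,4),('mir tail',243,270,8),('parked',213,137,18),('wb',422,211,5),('teal',353,198,5),('green',223,208,5),('r1',267,175,5),('r2',304,170,5)]:
    print(n,px2w(c,u,v,z).round())
```

```text
[213. 139.] [635. 246.] [76. 96.] 74.1 [[578.0, 222.0], [670.0, 196.0], [691.0, 269.0], [599.0, 295.0]]
[290. 122.] [677.  71.] [ 71. 123.] 4.3 [[638.0, 130.0], [647.0, 7.0], [717.0, 12.0], [708.0, 135.0]]
[434. 141.] [ 636. -260.] [ 88. 197.] 83.4 [[533.0, -292.0], [729.0, -315.0], [739.0, -227.0], [543.0, -204.0]]
[360. 122.] [679. -89.] [116. 118.] 85.0 [[616.0, -142.0], [733.0, -153.0], [743.0, -37.0], [626.0, -26.0]]
dish/cup192 [404. 282.  20.]
pot386 [ 420. -145.   30.]
cast [ 401. -308.   15.]
rest [427.   4.  12.]
bur [500.  68.  10.]
mir head [469. 138.   4.]
mir tail [339. 170.   8.]
parked [637. 244.  18.]
wb [ 475. -230.    5.]
teal [503. -74.   5.]
green [477. 219.   5.]
r1 [553. 121.   5.]
r2 [566.  37.   5.]
```

View pics/topcrop.png

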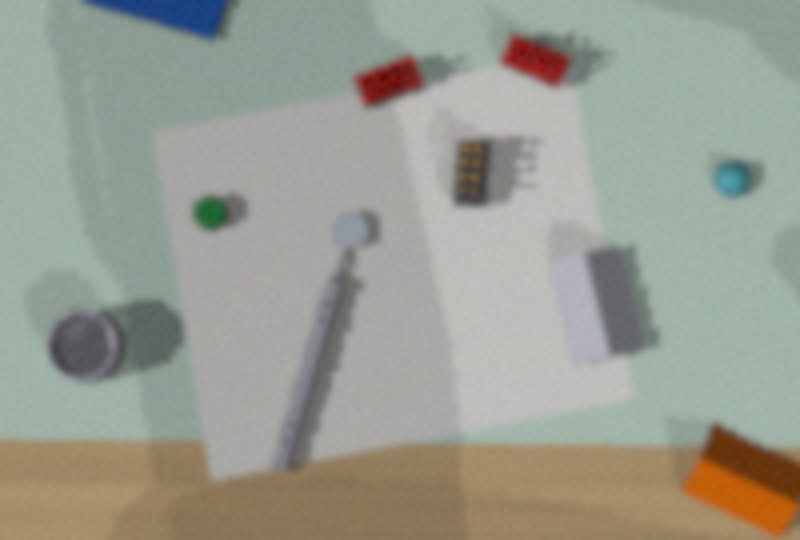

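The crop confirms it: the silver tent at crop (605,303) is the loose rest and the dark block with burs at (472,172) is the bystander. Orange, green and red pieces are the look-alikes. Going over the cast first.

```bash
cat >> h.py <<'E'
def plan(x,y,z,yaw=None,s=None):
    s=s or state(); p=s['eef_pos']; ps=s['tcp_rot'][2]
    d=np.array([x,y,z])-p
    tx=np.array([np.cos(ps),np.sin(ps)]);ty=np.array([np.sin(ps),-np.cos(ps)])
    tw=0
    if yaw is not None:
        tw=(ps-yaw+np.pi/2)%np.pi-np.pi/2
        j6=s['joints'][5]+tw-(s['joints'][0]-np.arctan2(y,x))
        print('j6 end ~%.2f'%j6)
    print('to',[x,y,z],'travel m',np.round([d[:2]@tx/1e3,d[:2]@ty/1e3,-d[2]/1e3],4),'twist %.3f'%tw)
def st():
    s=state(); print('t%.1f'%s['t'],s['eef_pos'].round(1),'yaw %.3f'%s['tcp_rot'][2],'open %.3f'%s['opening'],'F',s['ft_force'].round(1),'grip %.1f'%s['grip_force'])
E
python3 -c "
from h import *
plan(401,-308,230,0.9)"
```

```text
j6 end ~0.02
to [401, -308, 230] travel m [ 0.323  -0.2358 -0.0158] twist -0.677
```

Request:
drive_tool:
  targets:
    - {"jaw": 1, "travel": [0.323, -0.236, -0.016], "twist": -0.677}
    - {"jaw": 1, "travel": [0.323, -0.236, -0.016], "twist": -0.677}
    - {"jaw": 1, "travel": [0.323, -0.236, -0.016], "twist": -0.677}
    - {"jaw": 1, "travel": [0.323, -0.236, -0.016], "twist": -0.677}
    - {"jaw": 1, "travel": [0.323, -0.236, -0.016], "twist": -0.677}
    - {"jaw": 1, "travel": [0.323, -0.236, -0.016], "twist": -0.677}
    - {"jaw": 1, "travel": [0.323, -0.236, -0.016], "twist": -0.677}
    - {"jaw": 1, "travel": [0.323, -0.236, -0.016], "twist": -0.677}

```text
t: 0.82
eef_pos: [357.9, -356.7, 228.0]
tcp_rot: [3.142, 0.0, 0.9]
ft_force: [0.7, -0.5, -0.3]
opening: 1.0
grip_force: 0.0
```

```bash
python3 -c "
from h import *
st();plan(401,-308,230,0.9)
print(state()['joints'])"
```

```text
t0.8 [ 357.9 -356.7  228. ] yaw 0.900 open 1.000 F [ 0.7 -0.5 -0.3] grip 0.0
j6 end ~0.02
to [401, -308, 230] travel m [ 0.065   0.0035 -0.002 ] twist -0.000
[-9.14617520e-01  3.06056714e-01  1.82931023e+00 -1.72270817e-05
  1.00617933e+00 -2.43687243e-01]
```

Request:
drive_tool:
  targets:
    - {"jaw": 1, "travel": [0.06, 0.004, 0], "twist": 0}
    - {"jaw": 1, "travel": [0.06, 0.004, 0], "twist": 0}
    - {"jaw": 1, "travel": [0.06, 0.004, 0], "twist": 0}
    - {"jaw": 1, "travel": [0.06, 0.004, 0], "twist": 0}

```text
t: 1.15
eef_pos: [397.9, -313.4, 227.9]
tcp_rot: [-3.142, 0.0, 0.902]
ft_force: [-0.9, -0.5, 0.4]
opening: 0.997
grip_force: 0.0
```

Run:
```python
from h import *
st(); c=snap('wrist','w_cast'); st()
R=np.array(c['R']);print(c['fx'],-R.T@np.array(c['t']).ravel(),R.round(3).tolist(),w2px(c,[401,-308,12]))
```

```text
t1.1 [ 397.9 -313.4  227.9] yaw 0.902 open 0.997 F [-0.9 -0.5  0.4] grip 0.0
t1.2 [ 397.3 -314.1  227.9] yaw 0.901 open 1.001 F [-0.2 -0.9 -0.5] grip 0.0
283.0603714842603 [ 448.83966642 -248.97334477  397.7791208 ] [[0.785, -0.62, 0.001], [-0.594, -0.751, 0.289], [-0.178, -0.228, -0.957]] (np.float64(318.99654632863025), np.float64(172.48724444371135))
```

View pics/w_cast.png

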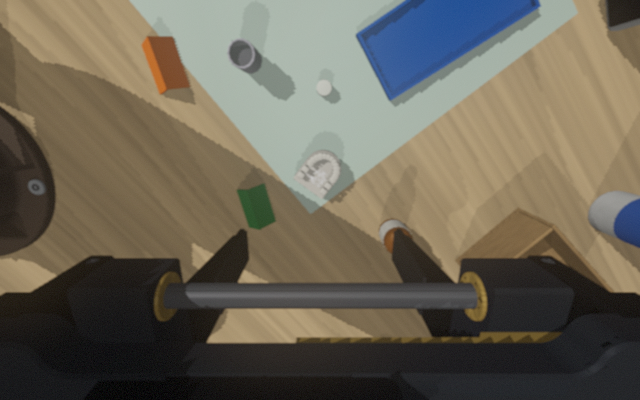

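Wrist view: cast at (319,172), teeth up, arch opening to lower left (so the round front faces upper right). Cup at (243,55). The green and orange look-alikes are well clear. Measuring its outline numerically.

Run:
```python
from h import *
c=snap('wrist'); f=c['frame']
cv2.imwrite('pics/w_cast2.png',cv2.resize(f[135:225,270:370],None,fx=6,fy=6,interpolation=cv2.INTER_CUBIC)[:,:,::-1])
hsv=cv2.cvtColor(f,cv2.COLOR_RGB2HSV); print(hsv[160:186:4,300:344:6].tolist())
for X in [(401,-308,16),(431,-308,0)]: print(w2px(c,X))
```

```text
[[[63, 18, 169], [25, 17, 170], [25, 15, 185], [21, 17, 148], [21, 19, 132], [25, 16, 171], [25, 18, 160], [60, 21, 146]], [[63, 18, 166], [21, 17, 149], [21, 16, 161], [21, 18, 141], [22, 16, 171], [20, 17, 178], [25, 15, 182], [60, 17, 137]], [[21, 15, 169], [25, 15, 185], [19, 11, 188], [15, 9, 172], [21, 19, 178], [19, 20, 177], [25, 16, 186], [57, 21, 136]], [[23, 18, 187], [23, 12, 167], [22, 20, 142], [19, 11, 189], [21, 10, 187], [23, 18, 171], [22, 15, 184], [57, 19, 136]], [[25, 15, 182], [20, 22, 138], [17, 10, 187], [15, 8, 189], [20, 8, 191], [25, 16, 175], [23, 17, 179], [55, 21, 136]], [[21, 18, 181], [23, 20, 152], [20, 8, 189], [20, 4, 195], [21, 14, 179], [25, 15, 184], [39, 17, 148], [57, 19, 136]], [[63, 14, 179], [20, 17, 181], [23, 17, 183], [20, 8, 191], [23, 17, 181], [23, 18, 167], [60, 21, 135], [63, 21, 135]]]
(np.float64(318.95836932294577), np.float64(172.39387487633994))
(np.float64(335.7291729107152), np.float64(157.07883445327127))
```

View pics/w_cast2.png

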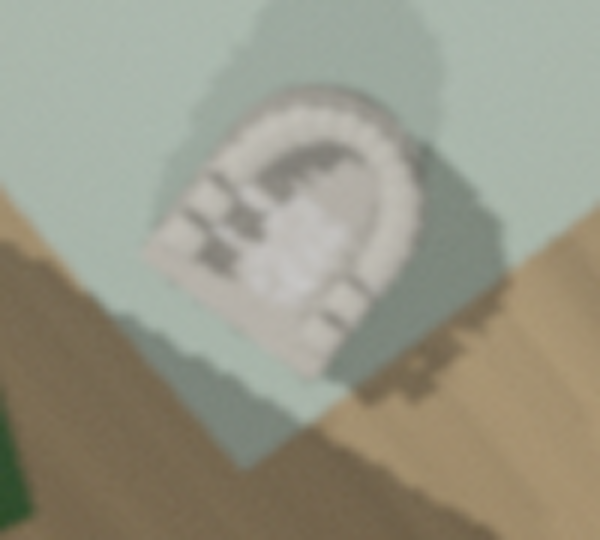

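Enlarged view: flat back edge from crop (143,248) to (312,378), round front apex near (385,115).

Run:
```python
from h import *
c=snap('wrist')
f=lambda u,v,z:px2w(c,270+u/6,135+v/6,z)[:2]
a,b=f(143,248,10),f(312,378,10); print(a,b,np.linalg.norm(b-a))
d=(b-a)/np.linalg.norm(b-a); n=np.array([-d[1],d[0]]); m=(a+b)/2
print(m,d,n,'center',m+30*n,m-30*n,'axis ang',np.arctan2(d[1],d[0]),'apex',f(385,115,20))
```

```text
[ 369.03124818 -291.9124277 ] [ 380.24142127 -341.04894582] 50.39906142678373
[ 374.63633472 -316.48068676] [ 0.22242821 -0.97494907] [0.97494907 0.22242821] center [ 403.88480685 -309.80784042] [ 345.3878626 -323.1535331] axis ang -1.346491957606575 apex [ 432.28391152 -301.20469643]
```

```bash
python3 -c "
from h import *
plan(396,-312,5,0.224)"
```

```text
j6 end ~0.68
to [396, -312, 5] travel m [ 0.0017 -0.0024  0.2228] twist 0.675
```

Request:
drive_tool:
  targets:
    - {"jaw": 1, "travel": [0.001, -0.002, 0.04], "twist": 0.675}
    - {"jaw": 1, "travel": [0.001, -0.002, 0.08], "twist": 0.675}
    - {"jaw": 1, "travel": [0.001, -0.002, 0.12], "twist": 0.675}
    - {"jaw": 1, "travel": [0.001, -0.002, 0.16], "twist": 0.675}
    - {"jaw": 1, "travel": [0.001, -0.002, 0.18], "twist": 0.675}
    - {"jaw": 1, "travel": [0.001, -0.002, 0.19], "twist": 0.675}
    - {"jaw": 1, "travel": [0.001, -0.002, 0.19], "twist": 0.675}

```text
t: 1.88
eef_pos: [394.9, -312.2, 35.6]
tcp_rot: [-3.138, 0.002, 0.22]
ft_force: [-0.7, -0.2, 0.1]
opening: 1.001
grip_force: 0.0
```

```bash
python3 -c "
from h import *
st();plan(396,-312,5,0.224)"
```

```text
t1.9 [ 394.9 -312.2   35.6] yaw 0.220 open 1.001 F [-0.7 -0.2  0.1] grip 0.0
j6 end ~0.68
to [396, -312, 5] travel m [0.0011 0.     0.0306] twist -0.004
```

Descend and close.

Request:
drive_tool:
  targets:
    - {"jaw": 1, "travel": [0.001, 0, 0.015], "twist": 0}
    - {"jaw": 1, "travel": [0.001, 0, 0.03], "twist": 0}
    - {"jaw": 1, "travel": [0.001, 0, 0.03], "twist": 0}
    - {"jaw": 0.4, "travel": [0.001, 0, 0.03], "twist": 0}
    - {"jaw": 0.4, "travel": [0.001, 0, 0.03], "twist": 0}
    - {"jaw": 0.4, "travel": [0.001, 0, 0.03], "twist": 0}
    - {"jaw": 0.4, "travel": [0.001, 0, 0.03], "twist": 0}
    - {"jaw": 0.4, "travel": [0.001, 0, 0.03], "twist": 0}

```text
t: 2.55
eef_pos: [397.6, -312.0, 8.6]
tcp_rot: [3.141, -0.001, 0.225]
ft_force: [0.4, 0.1, 0.9]
opening: 0.707
grip_force: 0.0
```

```bash
python3 -c "
from h import *
st();plan(396,-312,105);plan(672,-91,100)"
```

```text
t2.5 [ 397.6 -312.     8.6] yaw 0.225 open 0.707 F [0.4 0.1 0.9] grip 0.0
to [396, -312, 105] travel m [-0.0016 -0.0004 -0.0964] twist 0.000
to [672, -91, 100] travel m [ 0.3168 -0.1542 -0.0914] twist 0.000
```

Request:
drive_tool:
  targets:
    - {"jaw": 0.3, "travel": [0, 0, 0.003], "twist": 0}
    - {"jaw": 0.3, "travel": [0, 0, 0.003], "twist": 0}
    - {"jaw": 0.3, "travel": [0, 0, 0.003], "twist": 0}
    - {"jaw": 0.3, "travel": [0, 0, 0.003], "twist": 0}
    - {"jaw": 0.3, "travel": [0, 0, 0.003], "twist": 0}
    - {"jaw": 0.3, "travel": [0, 0, 0.003], "twist": 0}
    - {"jaw": 0.3, "travel": [0, 0, -0.03], "twist": 0}
    - {"jaw": 0.3, "travel": [0, 0, -0.07], "twist": 0}

```text
t: 3.22
eef_pos: [396.4, -310.8, 76.6]
tcp_rot: [-3.137, 0.003, 0.225]
ft_force: [1.1, -0.3, -0.9]
opening: 0.524
grip_force: 29.9
```

```bash
python3 -c "
from h import *
st();plan(672,-91,85);plan(534,-200,90)"
```

```text
t3.2 [ 396.4 -310.8   76.6] yaw 0.225 open 0.524 F [ 1.1 -0.3 -0.9] grip 29.9
to [672, -91, 85] travel m [ 0.3177 -0.1528 -0.0084] twist 0.000
to [534, -200, 90] travel m [ 0.1588 -0.0773 -0.0134] twist 0.000
```

Request:
drive_tool:
  targets:
    - {"jaw": 0.3, "travel": [0.035, -0.017, -0.01], "twist": 0}
    - {"jaw": 0.3, "travel": [0.072, -0.035, -0.01], "twist": 0}
    - {"jaw": 0.3, "travel": [0.109, -0.053, -0.01], "twist": 0}
    - {"jaw": 0.3, "travel": [0.146, -0.071, -0.01], "twist": 0}
    - {"jaw": 0.3, "travel": [0.183, -0.088, -0.01], "twist": 0}
    - {"jaw": 0.3, "travel": [0.22, -0.106, -0.01], "twist": 0}
    - {"jaw": 0.3, "travel": [0.257, -0.124, -0.01], "twist": 0}
    - {"jaw": 0.3, "travel": [0.29, -0.14, -0.01], "twist": 0}

```text
t: 3.88
eef_pos: [650.5, -108.6, 87.9]
tcp_rot: [3.142, -0.0, 0.225]
ft_force: [0.5, -0.7, 0.2]
opening: 0.521
grip_force: 29.9
```

Run:
```python
from h import *
st();plan(672,-91,13)
c=snap('wrist','w_sq');f=c['frame']
hsv=cv2.cvtColor(f,cv2.COLOR_RGB2HSV)
m=cv2.inRange(hsv,(105,130,40),(125,255,255))
cs,_=cv2.findContours(m,cv2.RETR_EXTERNAL,cv2.CHAIN_APPROX_NONE)
for k in cs:
    if cv2.contourArea(k)<1500: continue
    w=np.array([px2w(c,*p,11)[:2] for p in k.reshape(-1,2)+0.0],np.float32)
    r=cv2.minAreaRect(w); print(k.reshape(-1,2).min(0),k.reshape(-1,2).max(0),np.round(r[0]),np.round(r[1]),round(r[2],1))
```

```text
t3.9 [ 650.5 -108.6   87.9] yaw 0.225 open 0.521 F [ 0.5 -0.7  0.2] grip 29.9
to [672, -91, 13] travel m [ 0.0248 -0.0123  0.0749] twist 0.000
[413 141] [563 283] [ 675. -260.] [ 94. 120.] 83.3
[225  83] [390 228] [680. -87.] [118. 118.] 84.9
[40 77] [197 183] [680.  70.] [ 72. 127.] 4.6
```

View pics/w_sq.png

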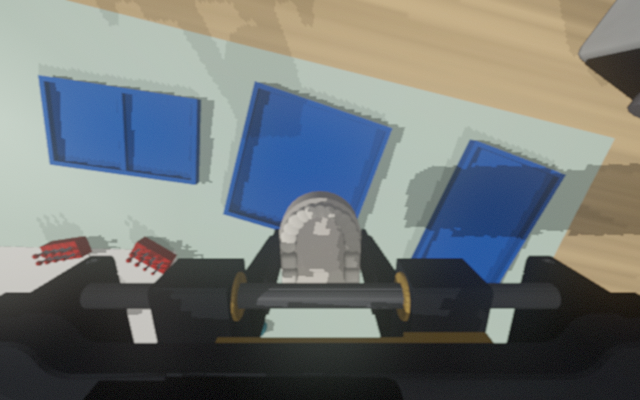

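Wrist view: cast held straight. Trays: square at (305,150), two-bay at (125,130), long at (490,215). Lowering the cast.

Request:
drive_tool:
  targets:
    - {"jaw": 0.3, "travel": [0.023, -0.013, 0.02], "twist": 0}
    - {"jaw": 0.3, "travel": [0.023, -0.013, 0.05], "twist": 0}
    - {"jaw": 0.3, "travel": [0.023, -0.013, 0.068], "twist": 0}
    - {"jaw": 0.3, "travel": [0.023, -0.013, 0.074], "twist": 0}
    - {"jaw": 0.3, "travel": [0.023, -0.013, 0.075], "twist": 0}
    - {"jaw": 0.3, "travel": [0.023, -0.013, 0.075], "twist": 0}
    - {"jaw": 0.3, "travel": [0.023, -0.013, 0.075], "twist": 0}

```text
t: 4.52
eef_pos: [669.0, -93.3, 14.3]
tcp_rot: [3.141, -0.002, 0.224]
ft_force: [-0.4, -0.3, -0.8]
opening: 0.527
grip_force: 29.9
```

```bash
python3 -c "
from h import *
st();plan(672,-89,12);plan(420,-145,150,0.9)"
```

```text
t4.5 [669.  -93.3  14.3] yaw 0.224 open 0.527 F [-0.4 -0.3 -0.8] grip 29.9
to [672, -89, 12] travel m [ 0.0038 -0.0035  0.0023] twist 0.000
j6 end ~0.34
to [420, -145, 150] travel m [-0.2543 -0.005  -0.1357] twist -0.676
```

Request:
drive_tool:
  targets:
    - {"jaw": 0.3, "travel": [0.002, -0.003, 0.003], "twist": 0}
    - {"jaw": 0.3, "travel": [0.002, -0.003, 0.003], "twist": 0}
    - {"jaw": 0.75, "travel": [0.002, -0.003, 0.003], "twist": 0}
    - {"jaw": 0.75, "travel": [0.002, -0.003, 0.003], "twist": 0}
    - {"jaw": 0.75, "travel": [0.002, -0.003, 0.003], "twist": 0}
    - {"jaw": 0.75, "travel": [0.002, -0.003, 0.0], "twist": 0}
    - {"jaw": 0.75, "travel": [0.002, -0.003, -0.03], "twist": 0}
    - {"jaw": 0.75, "travel": [0.002, -0.003, -0.07], "twist": 0}

```text
t: 5.18
eef_pos: [668.1, -89.2, 81.0]
tcp_rot: [-3.139, 0.005, 0.225]
ft_force: [0.4, 0.2, 0.2]
opening: 0.75
grip_force: 0.0
```

```bash
python3 -c "
from h import *
st();plan(420,-145,150,0.9)"
```

```text
t5.2 [668.1 -89.2  81. ] yaw 0.225 open 0.750 F [0.4 0.2 0.2] grip 0.0
j6 end ~0.34
to [420, -145, 150] travel m [-0.2543 -0.0009 -0.069 ] twist -0.675
```

Request:
drive_tool:
  targets:
    - {"jaw": 0.75, "travel": [-0.254, 0, -0.07], "twist": -1.425}
    - {"jaw": 0.75, "travel": [-0.254, 0, -0.07], "twist": -1.425}
    - {"jaw": 0.75, "travel": [-0.254, 0, -0.07], "twist": -1.425}
    - {"jaw": 0.75, "travel": [-0.254, 0, -0.07], "twist": -1.425}
    - {"jaw": 0.75, "travel": [-0.254, 0, -0.07], "twist": -1.425}
    - {"jaw": 0.75, "travel": [-0.254, 0, -0.07], "twist": -1.425}
    - {"jaw": 0.75, "travel": [-0.254, 0, -0.07], "twist": -1.425}
    - {"jaw": 0.75, "travel": [-0.254, 0, -0.07], "twist": -1.425}

```text
t: 5.85
eef_pos: [419.7, -146.5, 154.5]
tcp_rot: [3.14, 0.0, 1.229]
ft_force: [0.2, -0.2, 0.8]
opening: 0.749
grip_force: 0.0
```

```bash
python3 -c "
from h import *
st();plan(420,-145,150,1.65)"
```

```text
t5.8 [ 419.7 -146.5  154.5] yaw 1.229 open 0.749 F [ 0.2 -0.2  0.8] grip 0.0
j6 end ~-0.41
to [420, -145, 150] travel m [ 0.0015 -0.0002  0.0045] twist -0.421
```

Request:
drive_tool:
  targets:
    - {"jaw": 0.75, "travel": [0, 0, 0.02], "twist": -0.421}
    - {"jaw": 0.75, "travel": [0, 0, 0.04], "twist": -0.421}
    - {"jaw": 0.75, "travel": [0, 0, 0.04], "twist": -0.421}
    - {"jaw": 0.75, "travel": [0, 0, 0.04], "twist": -0.421}
    - {"jaw": 0.75, "travel": [0, 0, 0.04], "twist": -0.421}

```text
t: 6.27
eef_pos: [422.1, -146.2, 113.0]
tcp_rot: [-3.142, 0.0, 1.648]
ft_force: [-0.2, -0.5, 1.0]
opening: 0.75
grip_force: 0.0
```

Run:
```python
from h import *
st(); c=snap('wrist','w_cup'); print(w2px(c,[420,-145,0]),w2px(c,[420,-145,42])); s=state()['eef_pos']; print(w2px(c,s),w2px(c,[s[0],s[1],20]))
```

```text
t6.3 [ 422.1 -146.2  113. ] yaw 1.648 open 0.750 F [-0.2 -0.5  1. ] grip 0.0
(np.float64(317.6031044128724), np.float64(195.96212954806242)) (np.float64(317.25346989528936), np.float64(208.80030614900252))
(np.float64(319.5523306968842), np.float64(245.08978670954286)) (np.float64(319.63625312767283), np.float64(202.9283779599362))
```

View pics/w_cup.png

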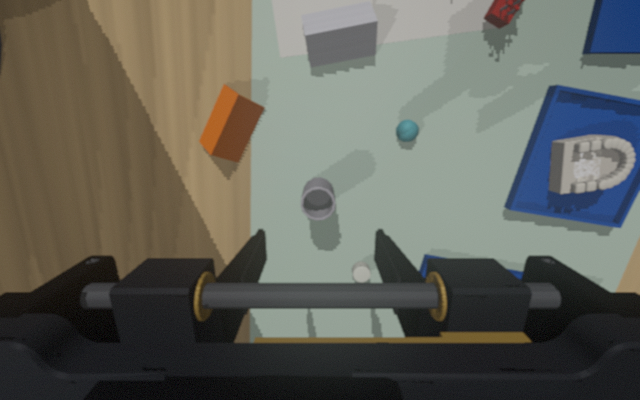

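Wrist view: cup rim centred about (318,202) between the fingers. The cast stands upright in the square tray at (590,163). Rest at (340,35).

Run:
```python
from h import *
c=snap('wrist'); print(px2w(c,318,202,42))
cv2.imwrite('pics/w_cup2.png',cv2.resize(c['frame'][160:240,270:370],None,fx=6,fy=6,interpolation=cv2.INTER_CUBIC)[:,:,::-1])
```

```text
[ 420.34844    -138.66083604   42.        ]
```

View pics/w_cup2.png

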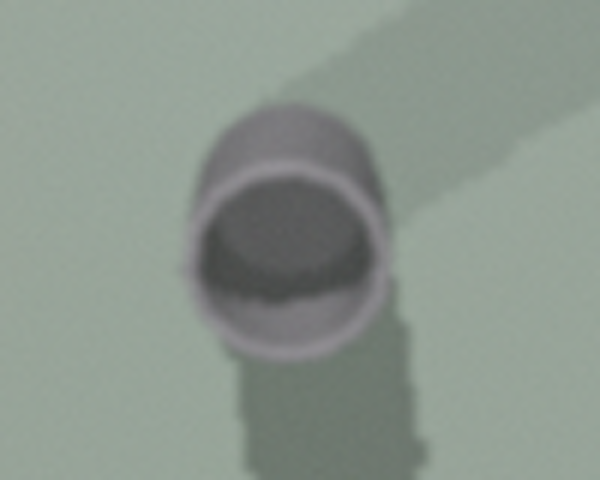

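Rim centre at crop (290,260), i.e. (318.3,203.3): cup at about (420,-140).

```bash
python3 -c "
from h import *
plan(420.3,-140,12,1.65)"
```

```text
j6 end ~-0.40
to [420.3, -140, 12] travel m [ 0.0063 -0.0015  0.1013] twist -0.006
```

Request:
drive_tool:
  targets:
    - {"jaw": 0.75, "travel": [0.006, -0.001, 0.03], "twist": 0}
    - {"jaw": 0.75, "travel": [0.006, -0.001, 0.065], "twist": 0}
    - {"jaw": 0.7, "travel": [0.006, -0.001, 0.09], "twist": 0}
    - {"jaw": 0.6, "travel": [0.006, -0.001, 0.1], "twist": 0}
    - {"jaw": 0.2, "travel": [0.006, -0.001, 0.1], "twist": 0}
    - {"jaw": 0.2, "travel": [0.006, -0.001, 0.1], "twist": 0}
    - {"jaw": 0.2, "travel": [0.006, -0.001, 0.1], "twist": 0}
    - {"jaw": 0.2, "travel": [0.006, -0.001, 0.1], "twist": 0}

```text
t: 7.03
eef_pos: [421.2, -140.4, 14.0]
tcp_rot: [3.14, 0.001, 1.645]
ft_force: [-0.1, -0.3, 0.2]
opening: 0.406
grip_force: 0.0
```

Request:
drive_tool:
  targets:
    - {"jaw": 0.2, "travel": [0, 0, 0], "twist": 0}
    - {"jaw": 0.2, "travel": [0, 0, 0], "twist": 0}
    - {"jaw": 0.2, "travel": [0, 0, 0], "twist": 0}

```text
t: 7.28
eef_pos: [421.1, -140.4, 13.9]
tcp_rot: [3.14, 0.001, 1.646]
ft_force: [-0.4, 1.1, 7.4]
opening: 0.336
grip_force: 30.0
```

```bash
python3 -c "
from h import *
st();plan(682.5,39,90,1.65)"
```

```text
t7.3 [ 421.1 -140.4   13.9] yaw 1.646 open 0.336 F [-0.4  1.1  7.4] grip 30.0
j6 end ~-0.02
to [682.5, 39, 90] travel m [ 0.1594  0.2741 -0.0761] twist -0.004
```

Request:
drive_tool:
  targets:
    - {"jaw": 0.2, "travel": [0, 0, -0.03], "twist": 0}
    - {"jaw": 0.2, "travel": [0.01, 0.018, -0.066], "twist": 0}
    - {"jaw": 0.2, "travel": [0.03, 0.052, -0.076], "twist": 0}
    - {"jaw": 0.2, "travel": [0.05, 0.086, -0.076], "twist": 0}
    - {"jaw": 0.2, "travel": [0.07, 0.12, -0.076], "twist": 0}
    - {"jaw": 0.2, "travel": [0.09, 0.154, -0.076], "twist": 0}
    - {"jaw": 0.2, "travel": [0.11, 0.188, -0.076], "twist": 0}
    - {"jaw": 0.2, "travel": [0.13, 0.222, -0.076], "twist": 0}

```text
t: 7.95
eef_pos: [633.7, 7.6, 89.7]
tcp_rot: [3.141, 0.0, 1.646]
ft_force: [0.3, -1.1, -0.4]
opening: 0.336
grip_force: 30.0
```

```bash
python3 -c "
from h import *
st();plan(682.5,39,18,1.65)"
```

```text
t8.0 [633.7   7.6  89.7] yaw 1.646 open 0.336 F [ 0.3 -1.1 -0.4] grip 30.0
j6 end ~-0.02
to [682.5, 39, 18] travel m [0.0276 0.051  0.0717] twist -0.004
```

Request:
drive_tool:
  targets:
    - {"jaw": 0.2, "travel": [0.018, 0.03, 0], "twist": 0}
    - {"jaw": 0.2, "travel": [0.025, 0.046, 0.015], "twist": 0}
    - {"jaw": 0.2, "travel": [0.025, 0.046, 0.045], "twist": 0}
    - {"jaw": 0.2, "travel": [0.025, 0.046, 0.063], "twist": 0}
    - {"jaw": 0.2, "travel": [0.025, 0.046, 0.069], "twist": 0}
    - {"jaw": 0.2, "travel": [0.025, 0.046, 0.07], "twist": 0}
    - {"jaw": 0.2, "travel": [0.025, 0.046, 0.07], "twist": 0}

```text
t: 8.53
eef_pos: [676.4, 34.4, 19.5]
tcp_rot: [3.141, 0.0, 1.646]
ft_force: [-0.7, -0.8, -0.4]
opening: 0.338
grip_force: 30.0
```

```bash
python3 -c "
from h import *
st();plan(682.5,39,18,1.65)"
```

```text
t8.5 [676.4  34.4  19.5] yaw 1.646 open 0.338 F [-0.7 -0.8 -0.4] grip 30.0
j6 end ~-0.02
to [682.5, 39, 18] travel m [0.0042 0.0065 0.0015] twist -0.004
```

Request:
drive_tool:
  targets:
    - {"jaw": 0.2, "travel": [0.004, 0.006, 0], "twist": 0}
    - {"jaw": 0.2, "travel": [0.004, 0.006, 0.002], "twist": 0}
    - {"jaw": 0.2, "travel": [0.004, 0.006, 0.002], "twist": 0}
    - {"jaw": 0.55, "travel": [0.004, 0.006, 0.002], "twist": 0}
    - {"jaw": 0.55, "travel": [0.004, 0.006, 0.002], "twist": 0}
    - {"jaw": 0.55, "travel": [0.004, 0.006, 0.002], "twist": 0}
    - {"jaw": 0.55, "travel": [0.004, 0.006, -0.03], "twist": 0}
    - {"jaw": 0.6, "travel": [0.004, 0.006, -0.07], "twist": 0}

```text
t: 9.2
eef_pos: [680.0, 38.8, 86.5]
tcp_rot: [-3.135, -0.001, 1.646]
ft_force: [0.9, 0.6, -0.4]
opening: 0.573
grip_force: 0.0
```

```bash
python3 -c "
from h import *
st();plan(404,282,120,1.65)"
```

```text
t9.2 [680.   38.8  86.5] yaw 1.646 open 0.573 F [ 0.9  0.6 -0.4] grip 0.0
j6 end ~0.53
to [404, 282, 120] travel m [ 0.2632 -0.2571 -0.0335] twist -0.004
```

Request:
drive_tool:
  targets:
    - {"jaw": 0.7, "travel": [0.263, -0.257, -0.034], "twist": 0}
    - {"jaw": 0.7, "travel": [0.263, -0.257, -0.034], "twist": 0}
    - {"jaw": 0.7, "travel": [0.263, -0.257, -0.034], "twist": 0}
    - {"jaw": 0.7, "travel": [0.263, -0.257, -0.034], "twist": 0}
    - {"jaw": 0.7, "travel": [0.263, -0.257, -0.034], "twist": 0}
    - {"jaw": 0.7, "travel": [0.263, -0.257, -0.034], "twist": 0}
    - {"jaw": 0.7, "travel": [0.263, -0.257, -0.034], "twist": 0}
    - {"jaw": 0.7, "travel": [0.263, -0.257, -0.034], "twist": 0}

```text
t: 9.87
eef_pos: [431.1, 258.9, 119.8]
tcp_rot: [-3.141, 0.0, 1.645]
ft_force: [1.2, -0.5, -0.2]
opening: 0.703
grip_force: 0.0
```

```bash
python3 -c "
from h import *
st();plan(404,282,110,1.65)"
```

```text
t9.9 [431.1 258.9 119.8] yaw 1.645 open 0.703 F [ 1.2 -0.5 -0.2] grip 0.0
j6 end ~0.53
to [404, 282, 110] travel m [ 0.025  -0.0253  0.0098] twist -0.005
```

Request:
drive_tool:
  targets:
    - {"jaw": 0.7, "travel": [0.022, -0.022, 0.01], "twist": 0}
    - {"jaw": 0.7, "travel": [0.022, -0.022, 0.01], "twist": 0}
    - {"jaw": 0.7, "travel": [0.022, -0.022, 0.01], "twist": 0}
    - {"jaw": 0.7, "travel": [0.022, -0.022, 0.01], "twist": 0}

```text
t: 10.2
eef_pos: [409.8, 278.5, 109.7]
tcp_rot: [3.141, 0.0, 1.646]
ft_force: [0.3, 0.6, -0.1]
opening: 0.703
grip_force: 0.0
```

Run:
```python
from h import *
st(); c=snap('wrist'); u,v=map(int,w2px(c,[404,282,26])); print(u,v)
cv2.imwrite('pics/w_dish.png',cv2.resize(c['frame'][max(v-70,0):v+40,u-70:u+70],None,fx=5,fy=5,interpolation=cv2.INTER_CUBIC)[:,:,::-1])
```

```text
t10.2 [409.8 278.5 109.7] yaw 1.646 open 0.703 F [ 0.3  0.6 -0.1] grip 0.0
313 201
```

View pics/w_dish.png

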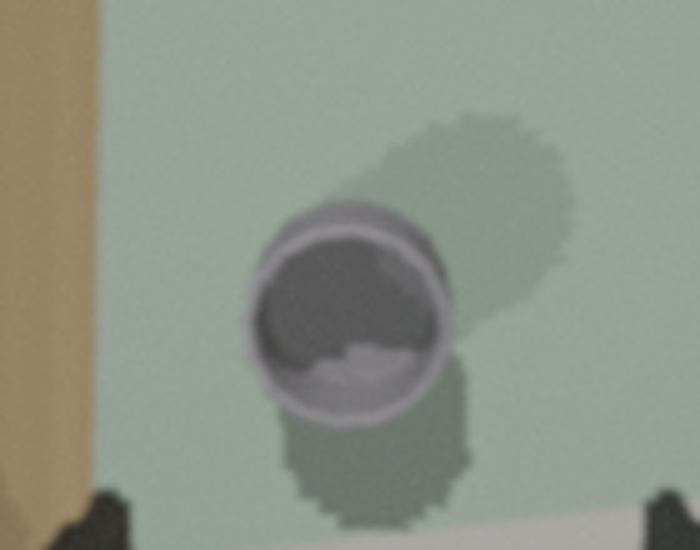

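Dish rim centre at crop (350,323), i.e. (313,195.6) in the frame, between the fingers.

Run:
```python
from h import *
c=snap('wrist'); p=px2w(c,313,195.6,26);print(p); plan(p[0],p[1],9,1.65)
```

```text
[403.3415783  287.68165504  26.        ]
j6 end ~0.54
to [np.float64(403.34157829665776), np.float64(287.68165503851617), 9] travel m [ 0.0102 -0.0062  0.1007] twist -0.005
```

Request:
drive_tool:
  targets:
    - {"jaw": 0.7, "travel": [0.01, -0.006, 0.03], "twist": 0}
    - {"jaw": 0.7, "travel": [0.01, -0.006, 0.065], "twist": 0}
    - {"jaw": 0.7, "travel": [0.01, -0.006, 0.09], "twist": 0}
    - {"jaw": 0.65, "travel": [0.01, -0.006, 0.1], "twist": 0}
    - {"jaw": 0.3, "travel": [0.01, -0.006, 0.1], "twist": 0}
    - {"jaw": 0.3, "travel": [0.01, -0.006, 0.1], "twist": 0}
    - {"jaw": 0.3, "travel": [0.01, -0.006, 0.1], "twist": 0}
    - {"jaw": 0.3, "travel": [0.01, -0.006, 0.1], "twist": 0}

```text
t: 10.97
eef_pos: [403.4, 288.2, 10.9]
tcp_rot: [3.14, -0.001, 1.645]
ft_force: [1.1, 0.2, -0.8]
opening: 0.425
grip_force: 4.0
```

Request:
drive_tool:
  targets:
    - {"jaw": 0.3, "travel": [0, 0, 0], "twist": 0}
    - {"jaw": 0.3, "travel": [0, 0, 0], "twist": 0}
    - {"jaw": 0.3, "travel": [0, 0, 0], "twist": 0}
    - {"jaw": 0.3, "travel": [0, 0, -0.03], "twist": 0}
    - {"jaw": 0.3, "travel": [0, 0, -0.07], "twist": 0}
    - {"jaw": 0.3, "travel": [0, 0, -0.08], "twist": 0}
    - {"jaw": 0.3, "travel": [0, 0, -0.08], "twist": 0}

```text
t: 11.55
eef_pos: [403.8, 288.8, 92.8]
tcp_rot: [3.136, -0.002, 1.646]
ft_force: [0.2, 0.8, -1.1]
opening: 0.419
grip_force: 30.0
```

```bash
python3 -c "
from h import *
st();plan(677.5,101,90,1.65)"
```

```text
t11.6 [403.8 288.8  92.8] yaw 1.646 open 0.419 F [ 0.2  0.8 -1.1] grip 30.0
j6 end ~0.07
to [677.5, 101, 90] travel m [-0.2078  0.2588  0.0028] twist -0.004
```

Request:
drive_tool:
  targets:
    - {"jaw": 0.3, "travel": [-0.208, 0.258, 0], "twist": 0}
    - {"jaw": 0.3, "travel": [-0.208, 0.258, 0], "twist": 0}
    - {"jaw": 0.3, "travel": [-0.208, 0.258, 0], "twist": 0}
    - {"jaw": 0.3, "travel": [-0.208, 0.258, 0], "twist": 0}
    - {"jaw": 0.3, "travel": [-0.208, 0.258, 0], "twist": 0}
    - {"jaw": 0.3, "travel": [-0.208, 0.258, 0], "twist": 0}
    - {"jaw": 0.3, "travel": [-0.208, 0.258, 0], "twist": 0}
    - {"jaw": 0.3, "travel": [-0.208, 0.258, 0], "twist": 0}

```text
t: 12.22
eef_pos: [676.6, 98.2, 88.2]
tcp_rot: [-3.14, 0.0, 1.645]
ft_force: [0.3, -0.3, -0.9]
opening: 0.418
grip_force: 30.0
```

```bash
python3 -c "
from h import *
st();plan(677.5,101,15,1.65)"
```

```text
t12.2 [676.6  98.2  88.2] yaw 1.645 open 0.418 F [ 0.3 -0.3 -0.9] grip 30.0
j6 end ~0.07
to [677.5, 101, 15] travel m [0.0027 0.0011 0.0732] twist -0.005
```

Request:
drive_tool:
  targets:
    - {"jaw": 0.3, "travel": [0.003, 0.001, 0.03], "twist": 0}
    - {"jaw": 0.3, "travel": [0.003, 0.001, 0.055], "twist": 0}
    - {"jaw": 0.3, "travel": [0.003, 0.001, 0.068], "twist": 0}
    - {"jaw": 0.3, "travel": [0.003, 0.001, 0.072], "twist": 0}
    - {"jaw": 0.3, "travel": [0.003, 0.001, 0.072], "twist": 0}
    - {"jaw": 0.3, "travel": [0.003, 0.001, 0.072], "twist": 0}

```text
t: 12.72
eef_pos: [676.1, 103.3, 17.5]
tcp_rot: [-3.141, 0.0, 1.646]
ft_force: [-0.1, 0.6, -0.9]
opening: 0.414
grip_force: 30.0
```

Request:
drive_tool:
  targets:
    - {"jaw": 0.6, "travel": [0, 0, 0], "twist": 0}
    - {"jaw": 0.6, "travel": [0, 0, 0], "twist": 0}
    - {"jaw": 0.6, "travel": [0, 0, 0], "twist": 0}
    - {"jaw": 0.6, "travel": [0, 0, 0], "twist": 0}
    - {"jaw": 0.6, "travel": [0, 0, -0.03], "twist": 0}
    - {"jaw": 0.6, "travel": [0, 0, -0.07], "twist": 0}
    - {"jaw": 0.6, "travel": [0, 0, -0.08], "twist": 0}

```text
t: 13.3
eef_pos: [678.2, 103.2, 103.2]
tcp_rot: [3.135, 0.0, 1.646]
ft_force: [0.5, -0.0, 1.3]
opening: 0.599
grip_force: 0.0
```

Run:
```python
from h import *
st()
d=np.arctan2(138-170,469-339);print(d)
for yaw in (d,): plan(400,154,110,yaw)
```

```text
t13.3 [678.2 103.2 103.2] yaw 1.646 open 0.599 F [ 0.5 -0.   1.3] grip 0.0
-0.24135549057540379
j6 end ~-0.96
to [400, 154, 110] travel m [ 0.0715 -0.2736 -0.0068] twist -1.254
```

Request:
drive_tool:
  targets:
    - {"jaw": 0.5, "travel": [0.072, -0.274, -0.01], "twist": -1.254}
    - {"jaw": 0.5, "travel": [0.072, -0.274, -0.01], "twist": -1.254}
    - {"jaw": 0.5, "travel": [0.072, -0.274, -0.01], "twist": -1.254}
    - {"jaw": 0.5, "travel": [0.072, -0.274, -0.01], "twist": -1.254}
    - {"jaw": 0.5, "travel": [0.072, -0.274, -0.01], "twist": -1.254}
    - {"jaw": 0.5, "travel": [0.072, -0.274, -0.01], "twist": -1.254}
    - {"jaw": 0.5, "travel": [0.072, -0.274, -0.01], "twist": -1.254}
    - {"jaw": 0.5, "travel": [0.072, -0.274, -0.01], "twist": -1.254}

```text
t: 13.97
eef_pos: [391.7, 154.6, 108.0]
tcp_rot: [-3.14, -0.003, 2.654]
ft_force: [2.1, -0.3, 0.2]
opening: 0.498
grip_force: 0.0
```

Request:
drive_tool:
  targets:
    - {"jaw": 0.4, "travel": [0, 0, 0], "twist": -0.25}
    - {"jaw": 0.4, "travel": [0, 0, 0], "twist": -0.25}
    - {"jaw": 0.4, "travel": [0, 0, 0], "twist": -0.25}

```text
t: 14.22
eef_pos: [397.7, 154.5, 108.0]
tcp_rot: [3.141, 0.001, 2.902]
ft_force: [0.3, 0.7, -0.8]
opening: 0.402
grip_force: 0.0
```

Run:
```python
from h import *
st(); c=snap('wrist','w_mir'); s=state()['eef_pos'];print(w2px(c,[s[0],s[1],5]),w2px(c,[469,138,4]),w2px(c,[339,170,8]))
```

```text
t14.2 [397.7 154.5 108. ] yaw 2.902 open 0.402 F [ 0.3  0.7 -0.8] grip 0.0
(np.float64(319.9173224577399), np.float64(199.51128447115255)) (np.float64(320.8313841312445), np.float64(263.8230392036439)) (np.float64(321.18101505919543), np.float64(138.0959728500215))
```

View pics/w_mir.png

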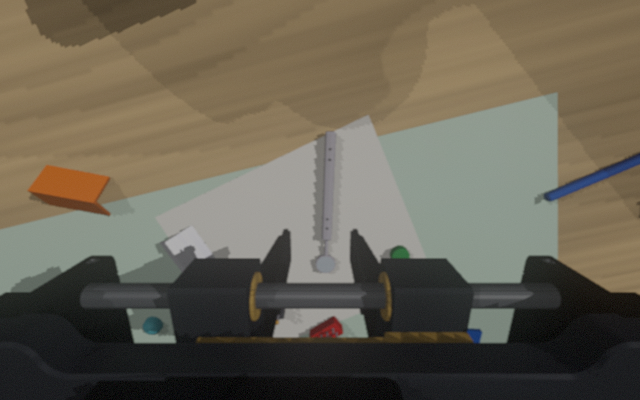

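Wrist view: mirror handle from tail (330,131) to (327,240), round head at (325,264).

Run:
```python
from h import *
c=snap('wrist'); T=px2w(c,330,131,8)[:2];H=px2w(c,325,264,4)[:2];E=px2w(c,327,240,8)[:2]
print(T,E,H,np.linalg.norm(H-T)); d=(H-T)/np.linalg.norm(H-T); m=H-64*d; print('mid',m,np.arctan2(d[1],d[0]))
d2=(E-T);a=np.arctan2(d2[1],d2[0]);print(a,T+75*d); m=(m+T+75*d)/2
g=m-12*d;print(m,g); plan(g[0],g[1],4,np.arctan2(d[1],d[0]))
```

```text
[334.88235006 179.91577463] [441.2403361  150.93326477] [470.10581078 141.70666779] 140.51804216833585
mid [408.51726775 159.1092931 ] -0.2753835140243378
-0.2660401367139062 [407.05642392 159.52207309]
[407.78684584 159.3156831 ] [396.23899402 162.57867534]
j6 end ~-0.91
to [np.float64(396.2389940198713), np.float64(162.5786753440379), 4] travel m [0.0035 0.0076 0.1038] twist 0.025
```

Request:
drive_tool:
  targets:
    - {"jaw": 0.35, "travel": [0.003, 0.008, 0.03], "twist": 0.03}
    - {"jaw": 0.35, "travel": [0.003, 0.008, 0.06], "twist": 0.03}
    - {"jaw": 0.35, "travel": [0.003, 0.008, 0.09], "twist": 0.03}
    - {"jaw": 0.35, "travel": [0.003, 0.008, 0.1], "twist": 0.03}
    - {"jaw": 0.35, "travel": [0.003, 0.008, 0.104], "twist": 0.03}
    - {"jaw": 0.35, "travel": [0.003, 0.008, 0.104], "twist": 0.03}
    - {"jaw": 0.0, "travel": [0.003, 0.008, 0.104], "twist": 0.03}
    - {"jaw": 0.0, "travel": [0.003, 0.008, 0.104], "twist": 0.03}

```text
t: 14.98
eef_pos: [397.2, 162.9, 4.5]
tcp_rot: [3.141, 0.001, 2.865]
ft_force: [0.1, -1.1, 0.7]
opening: 0.26
grip_force: 0.0
```

Request:
drive_tool:
  targets:
    - {"jaw": 0, "travel": [0, 0, 0], "twist": 0}
    - {"jaw": 0, "travel": [0, 0, 0], "twist": 0}
    - {"jaw": 0, "travel": [0, 0, 0], "twist": 0}
    - {"jaw": 0, "travel": [0, 0, 0], "twist": 0}
    - {"jaw": 0, "travel": [0, 0, 0], "twist": 0}
    - {"jaw": 0, "travel": [0, 0, 0], "twist": 0}

```text
t: 15.48
eef_pos: [397.0, 162.9, 4.3]
tcp_rot: [3.141, 0.001, 2.866]
ft_force: [-1.0, -0.3, 7.8]
opening: 0.104
grip_force: 30.0
```

```bash
python3 -c "
from h import *
st();plan(624,-259,90,3.025)"
```

```text
t15.5 [397.  162.9   4.3] yaw 2.866 open 0.104 F [-1.  -0.3  7.8] grip 30.0
j6 end ~-1.85
to [624, -259, 90] travel m [-0.3334 -0.3441 -0.0857] twist -0.159
```

Request:
drive_tool:
  targets:
    - {"jaw": 0, "travel": [0, 0, -0.03], "twist": 0}
    - {"jaw": 0, "travel": [0, 0, -0.07], "twist": 0}
    - {"jaw": 0, "travel": [-0.025, -0.026, -0.086], "twist": -0.159}
    - {"jaw": 0, "travel": [-0.333, -0.344, -0.086], "twist": -0.159}
    - {"jaw": 0, "travel": [-0.333, -0.344, -0.086], "twist": -0.159}
    - {"jaw": 0, "travel": [-0.333, -0.344, -0.086], "twist": -0.159}
    - {"jaw": 0, "travel": [-0.333, -0.344, -0.086], "twist": -0.159}
    - {"jaw": 0, "travel": [-0.333, -0.344, -0.086], "twist": -0.159}

```text
t: 16.15
eef_pos: [511.1, -51.0, 89.1]
tcp_rot: [-3.141, 0.001, 3.024]
ft_force: [1.2, 0.0, -1.1]
opening: 0.102
grip_force: 30.0
```

```bash
python3 -c "
from h import *
st();plan(624,-259,90,3.025)"
```

```text
t16.1 [511.1 -51.   89.1] yaw 3.024 open 0.102 F [ 1.2  0.  -1.1] grip 30.0
j6 end ~-1.85
to [624, -259, 90] travel m [-0.1365 -0.1933 -0.0009] twist -0.001
```

Request:
drive_tool:
  targets:
    - {"jaw": 0, "travel": [-0.136, -0.193, 0], "twist": 0}
    - {"jaw": 0, "travel": [-0.136, -0.193, 0], "twist": 0}
    - {"jaw": 0, "travel": [-0.136, -0.193, 0], "twist": 0}
    - {"jaw": 0, "travel": [-0.136, -0.193, 0], "twist": 0}
    - {"jaw": 0, "travel": [-0.136, -0.193, 0], "twist": 0}
    - {"jaw": 0, "travel": [-0.136, -0.193, 0], "twist": 0}
    - {"jaw": 0, "travel": [-0.136, -0.193, 0.02], "twist": 0}
    - {"jaw": 0, "travel": [-0.136, -0.193, 0.05], "twist": 0}

```text
t: 16.82
eef_pos: [624.6, -258.9, 40.4]
tcp_rot: [-3.139, 0.005, 3.023]
ft_force: [0.2, 1.0, -0.9]
opening: 0.102
grip_force: 30.0
```

```bash
python3 -c "
from h import *
st();plan(624,-259,9,3.025)"
```

```text
t16.8 [ 624.6 -258.9   40.4] yaw 3.023 open 0.102 F [ 0.2  1.  -0.9] grip 30.0
j6 end ~-1.85
to [624, -259, 9] travel m [ 0.0006 -0.0001  0.0314] twist -0.002
```

Request:
drive_tool:
  targets:
    - {"jaw": 0, "travel": [0, 0, 0.015], "twist": 0}
    - {"jaw": 0, "travel": [0, 0, 0.027], "twist": 0}
    - {"jaw": 0, "travel": [0, 0, 0.031], "twist": 0}
    - {"jaw": 0, "travel": [0, 0, 0.031], "twist": 0}
    - {"jaw": 0, "travel": [0, 0, 0.031], "twist": 0}

```text
t: 17.23
eef_pos: [623.4, -256.5, 8.3]
tcp_rot: [-3.141, 0.001, 3.025]
ft_force: [0.1, -0.9, -0.4]
opening: 0.098
grip_force: 30.0
```

Request:
drive_tool:
  targets:
    - {"jaw": 0.25, "travel": [0, 0, 0], "twist": 0}
    - {"jaw": 0.25, "travel": [0, 0, 0], "twist": 0}
    - {"jaw": 0.25, "travel": [0, 0, 0], "twist": 0}
    - {"jaw": 0.25, "travel": [0, 0, 0], "twist": 0}
    - {"jaw": 0.25, "travel": [0, 0, -0.03], "twist": 0}
    - {"jaw": 0.25, "travel": [0, 0, -0.07], "twist": 0}
    - {"jaw": 1, "travel": [0, 0, -0.11], "twist": 0}
    - {"jaw": 1, "travel": [0, 0, -0.14], "twist": 0}

```text
t: 17.9
eef_pos: [623.5, -256.6, 150.9]
tcp_rot: [-3.141, 0.002, 3.025]
ft_force: [1.4, -0.6, -0.1]
opening: 0.342
grip_force: 0.0
```

Run:
```python
from h import *
st()
# rest from top camera
c=snap('top'); 
for p in [(170+590/4,155+250/4),(170+607/4,155+358/4)]: print(px2w(c,*p,23))
plan(427,4,130,1.57)
```

```text
t17.9 [ 623.5 -256.6  150.9] yaw 3.025 open 0.342 F [ 1.4 -0.6 -0.1] grip 0.0
[455.8540772    5.75390186  23.        ]
[396.39172661  -4.09798576  23.        ]
j6 end ~0.01
to [427, 4, 130] travel m [0.2274 0.2366 0.0266] twist 1.455
```

Request:
drive_tool:
  targets:
    - {"jaw": 1, "travel": [0.227, 0.237, 0.03], "twist": 1.29}
    - {"jaw": 1, "travel": [0.227, 0.237, 0.03], "twist": 1.29}
    - {"jaw": 1, "travel": [0.227, 0.237, 0.03], "twist": 1.29}
    - {"jaw": 1, "travel": [0.227, 0.237, 0.03], "twist": 1.29}
    - {"jaw": 1, "travel": [0.227, 0.237, 0.03], "twist": 1.29}
    - {"jaw": 1, "travel": [0.227, 0.237, 0.03], "twist": 1.29}
    - {"jaw": 1, "travel": [0.227, 0.237, 0.03], "twist": 1.29}
    - {"jaw": 1, "travel": [0.227, 0.237, 0.03], "twist": 1.29}

```text
t: 18.62
eef_pos: [423.6, 6.6, 117.6]
tcp_rot: [3.142, 0.0, 2.019]
ft_force: [-0.4, 0.5, 0.1]
opening: 0.937
grip_force: 0.0
```

Request:
drive_tool:
  targets:
    - {"jaw": 1, "travel": [0, 0, 0.01], "twist": 0.29}
    - {"jaw": 1, "travel": [0, 0, 0.01], "twist": 0.29}
    - {"jaw": 1, "travel": [0, 0, 0.01], "twist": 0.29}
    - {"jaw": 1, "travel": [0, 0, 0.01], "twist": 0.29}
    - {"jaw": 1, "travel": [0, 0, 0.01], "twist": 0.29}

```text
t: 19.03
eef_pos: [425.5, 5.2, 107.7]
tcp_rot: [3.141, 0.0, 1.738]
ft_force: [-0.1, -0.7, -0.1]
opening: 1.003
grip_force: 0.0
```

Run:
```python
from h import *
st(); c=snap('wrist'); A=w2px(c,[456,6,23]);B=w2px(c,[396,-4,23]); print(A,B)
u,v=int((A[0]+B[0])/2),int((A[1]+B[1])/2); u0,v0=u-65,max(v-60,0); print(u0,v0)
cv2.imwrite('pics/w_rest.png',cv2.resize(c['frame'][v0:v0+97,u0:u0+130],None,fx=6,fy=6,interpolation=cv2.INTER_CUBIC)[:,:,::-1])
```

```text
t19.0 [425.5   5.2 107.7] yaw 1.738 open 1.003 F [-0.1 -0.7 -0.1] grip 0.0
(np.float64(351.3630651808464), np.float64(209.7032013434461)) (np.float64(287.2657029427481), np.float64(209.63223136622798))
254 149
```

View pics/w_rest.png

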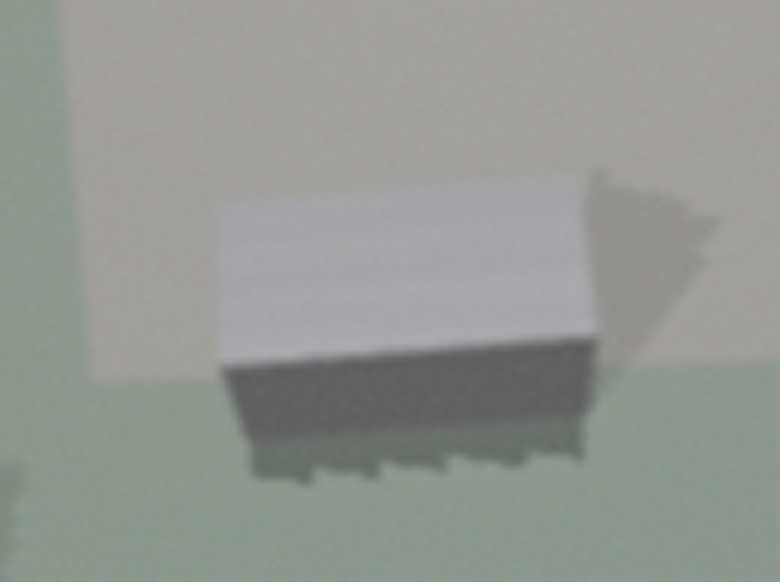

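Ridge from crop (223,366) to (597,335), i.e. frame (291.2,210) to (353.5,204.8); feet line of the near flank (217,208)–(578,175).

Run:
```python
from h import *
c=snap('wrist')
g=lambda u,v,z:px2w(c,254+u/6,149+v/6,z)[:2]
a,b=g(223,366,23.3),g(597,335,23.3);d=b-a;print(a,b,np.linalg.norm(d),np.arctan2(d[1],d[0]))
e,f=g(217,208,1),g(578,175,1);print('foot',e,f,np.arctan2(*(f-e)[::-1]))
m=(a+b)/2; n=np.array([-d[1],d[0]])/np.linalg.norm(d); print('mid',m,'foot off',((e+f)/2-m)@n)
plan(m[0],m[1],13.5,np.arctan2(d[1],d[0])+np.pi/2)
```

```text
[399.72213253  -3.72005159] [456.98805267  11.1059062 ] 59.153990862202775 0.2533343423886735
foot [393.83321447  15.87265532] [452.23276171  31.38652647] 0.25965348426219087
mid [428.3550926   3.6929273] foot off 20.63422373497576
j6 end ~-0.24
to [np.float64(428.3550926006727), np.float64(3.692927304066991), 13.5] travel m [-0.0018  0.0026  0.0942] twist -0.087
```

Request:
drive_tool:
  targets:
    - {"jaw": 1, "travel": [-0.002, 0.003, 0.03], "twist": -0.09}
    - {"jaw": 1, "travel": [-0.002, 0.003, 0.06], "twist": -0.09}
    - {"jaw": 1, "travel": [-0.002, 0.003, 0.085], "twist": -0.09}
    - {"jaw": 0.95, "travel": [-0.002, 0.003, 0.093], "twist": -0.09}
    - {"jaw": 0.9, "travel": [-0.002, 0.003, 0.094], "twist": -0.09}
    - {"jaw": 0.85, "travel": [-0.002, 0.003, 0.094], "twist": -0.09}
    - {"jaw": 0.8, "travel": [-0.002, 0.003, 0.094], "twist": -0.09}

```text
t: 19.72
eef_pos: [429.2, 3.6, 14.7]
tcp_rot: [3.14, 0.001, 1.826]
ft_force: [-0.1, 0.1, -1.0]
opening: 0.832
grip_force: 0.0
```

```bash
python3 -c "
from h import *
st();plan(428.4,3.7,13.5,0.255+1.571)"
```

```text
t19.7 [429.2   3.6  14.7] yaw 1.826 open 0.832 F [-0.1  0.1 -1. ] grip 0.0
j6 end ~-0.25
to [428.4, 3.7, 13.5] travel m [ 0.0003 -0.0008  0.0012] twist -0.000
```

Request:
drive_tool:
  targets:
    - {"jaw": 0.7, "travel": [0, -0.001, 0.001], "twist": 0}
    - {"jaw": 0.5, "travel": [0, -0.001, 0.001], "twist": 0}
    - {"jaw": 0.5, "travel": [0, -0.001, 0.001], "twist": 0}
    - {"jaw": 0.5, "travel": [0, -0.001, 0.001], "twist": 0}
    - {"jaw": 0.5, "travel": [0, -0.001, 0.001], "twist": 0}
    - {"jaw": 0.5, "travel": [0, -0.001, 0.001], "twist": 0}
    - {"jaw": 0.5, "travel": [0, -0.001, -0.02], "twist": 0}
    - {"jaw": 0.5, "travel": [0, -0.001, -0.05], "twist": 0}

```text
t: 20.38
eef_pos: [426.7, 3.5, 62.9]
tcp_rot: [-3.138, -0.002, 1.826]
ft_force: [0.4, 0.3, -1.0]
opening: 0.621
grip_force: 30.0
```

Request:
drive_tool:
  targets:
    - {"jaw": 0.5, "travel": [0, 0, -0.04], "twist": 0}
    - {"jaw": 0.5, "travel": [0, 0, -0.055], "twist": 0}
    - {"jaw": 0.5, "travel": [0, 0, -0.055], "twist": 0}

```text
t: 20.63
eef_pos: [429.1, 3.3, 121.8]
tcp_rot: [3.136, 0.002, 1.826]
ft_force: [0.1, -0.1, -0.4]
opening: 0.627
grip_force: 30.0
```

```bash
python3 -c "
from h import *
st();plan(600,200,130,1.294)"
```

```text
t20.6 [429.1   3.3 121.8] yaw 1.826 open 0.627 F [ 0.1 -0.1 -0.4] grip 30.0
j6 end ~0.60
to [600, 200, 130] travel m [ 0.1472  0.215  -0.0082] twist 0.532
```

```bash
python3 -c "
from h import *
plan(618,179,130,1.294)"
```

```text
j6 end ~0.56
to [618, 179, 130] travel m [ 0.1223  0.2272 -0.0082] twist 0.532
```

Request:
drive_tool:
  targets:
    - {"jaw": 0.5, "travel": [0.122, 0.227, -0.008], "twist": 0.532}
    - {"jaw": 0.5, "travel": [0.122, 0.227, -0.008], "twist": 0.532}
    - {"jaw": 0.5, "travel": [0.122, 0.227, -0.008], "twist": 0.532}
    - {"jaw": 0.5, "travel": [0.122, 0.227, -0.008], "twist": 0.532}
    - {"jaw": 0.5, "travel": [0.122, 0.227, -0.008], "twist": 0.532}
    - {"jaw": 0.5, "travel": [0.122, 0.227, -0.008], "twist": 0.532}
    - {"jaw": 0.5, "travel": [0.122, 0.227, -0.008], "twist": 0.532}
    - {"jaw": 0.5, "travel": [0.122, 0.227, -0.008], "twist": 0.532}

```text
t: 21.3
eef_pos: [617.8, 180.8, 124.4]
tcp_rot: [-3.141, 0.0, 1.296]
ft_force: [0.2, -0.2, -2.3]
opening: 0.626
grip_force: 30.0
```

Run:
```python
from h import *
st(); c=snap('wrist'); print(w2px(c,[637,246,29]))
s=state()['eef_pos'];print(w2px(c,s+[0,0,10]))
cv2.imwrite('pics/w_park.png',cv2.resize(c['frame'][100:280,240:400],None,fx=3.3,fy=3.3,interpolation=cv2.INTER_CUBIC)[:,:,::-1])
```

```text
t21.3 [617.8 180.8 124.4] yaw 1.296 open 0.626 F [ 0.2 -0.2 -2.3] grip 30.0
(np.float64(320.46353733374053), np.float64(131.05089617087566))
(np.float64(317.78382884852397), np.float64(254.76201881229676))
```

View pics/w_park.png

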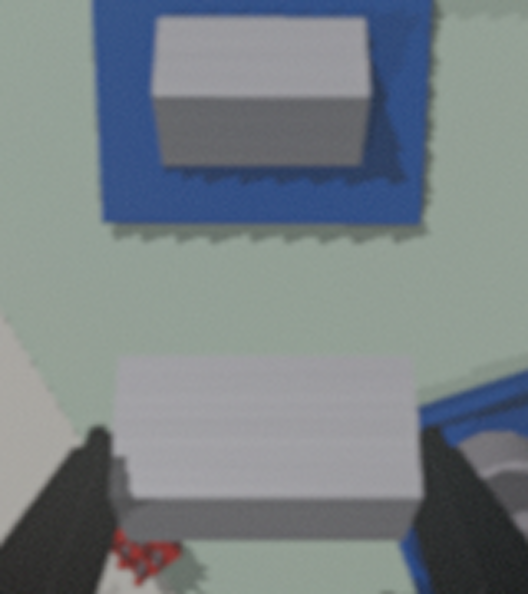

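Parked ridge at crop (152,97)–(371,96); held ridge (111,497)–(424,499), parallel and level.

Run:
```python
from h import *
c=snap('wrist'); s=state()
g=lambda u,v,z:px2w(c,240+u/3.3,100+v/3.3,z)[:2]
zt=s['eef_pos'][2]; 
def mid(a,b): d=b-a; return (a+b)/2,np.linalg.norm(d),np.arctan2(d[1],d[0])
P=mid(g(152,97,29.3),g(371,96,29.3));H=mid(g(111,497,zt+9.3),g(424,499,zt+9.3))
F=mid(g(161,165,6),g(361,166,6));F2=mid(g(157,17,6),g(366,17,6))
st();print('P',P,'H',H,'H-tcp',H[0]-s['eef_pos'][:2]);print('feet',F,F2,(F[0]+F2[0])/2)
ang=P[2]
plan(*P[0],60,ang+np.pi/2)
h=P[0]-(H[0]-s['eef_pos'][:2]); print('comp'); plan(*h,60,ang+np.pi/2)
```

```text
t21.4 [615.6 178.5 124.9] yaw 1.294 open 0.625 F [-0.5 -0.9 -0.3] grip 30.0
P (array([634.76745102, 246.40312286]), np.float64(60.31216684723007), np.float64(-0.2713101727130266)) H (array([617.45954022, 179.82365754]), np.float64(59.27347299104485), np.float64(-0.28232092902698463)) H-tcp [1.88276679 1.31199531]
feet (array([628.64510303, 225.671098  ]), np.float64(61.197584938177314), np.float64(-0.2806262059373163)) (array([640.55122781, 267.07211998]), np.float64(61.15063053040563), np.float64(-0.27582482661479407)) [634.59816542 246.37160899]
j6 end ~0.64
to [np.float64(634.7674510169102), np.float64(246.40312285541788), 60] travel m [ 0.0706 -0.0001  0.0649] twist -0.005
comp
j6 end ~0.64
to [np.float64(632.8846842238481), np.float64(245.0911275472245), 60] travel m [ 0.0688 -0.0015  0.0649] twist -0.005
```

Request:
drive_tool:
  targets:
    - {"jaw": 0.5, "travel": [0.03, 0, 0], "twist": 0}
    - {"jaw": 0.5, "travel": [0.06, -0.001, 0.02], "twist": 0}
    - {"jaw": 0.5, "travel": [0.0695, -0.001, 0.05], "twist": -0.005}
    - {"jaw": 0.5, "travel": [0.0695, -0.001, 0.075], "twist": -0.005}
    - {"jaw": 0.5, "travel": [0.0695, -0.001, 0.08], "twist": -0.005}
    - {"jaw": 0.5, "travel": [0.0695, -0.001, 0.08], "twist": -0.005}
    - {"jaw": 0.5, "travel": [0.0695, -0.001, 0.08], "twist": -0.005}
    - {"jaw": 0.5, "travel": [0.0695, -0.001, 0.08], "twist": -0.005}

```text
t: 22.07
eef_pos: [635.4, 245.2, 48.5]
tcp_rot: [3.14, -0.001, 1.298]
ft_force: [-0.8, -0.1, -0.1]
opening: 0.625
grip_force: 30.0
```

Run:
```python
from h import *
a=[]
for i in range(8):
    read_camera('wrist'); s=state(); a.append(np.r_[s['eef_pos'],s['tcp_rot'][2]])
print(np.round(a,1)[:3],np.mean(a,0),np.std(a,0))
s['eef_pos']=np.mean(a,0)[:3]; s['tcp_rot'][2]=np.mean(a,0)[3]
plan(634.7,246.4,31,-0.275+np.pi/2,s)
```

```text
[[635.4 245.4  48.6   1.3]
 [635.4 245.5  48.4   1.3]
 [635.3 245.6  48.2   1.3]] [635.09837931 245.66983277  47.78645183   1.29834165] [2.25296920e-01 1.64045666e-01 5.46084752e-01 2.74363439e-04]
j6 end ~0.65
to [634.7, 246.4, 31] travel m [ 0.0006 -0.0006  0.0168] twist 0.003
```

Request:
drive_tool:
  targets:
    - {"jaw": 0.5, "travel": [0.0005, -0.0005, 0.008], "twist": 0}
    - {"jaw": 0.5, "travel": [0.0005, -0.0005, 0.015], "twist": 0}
    - {"jaw": 0.5, "travel": [0.0005, -0.0005, 0.016], "twist": 0}
    - {"jaw": 0.5, "travel": [0.0005, -0.0005, 0.016], "twist": 0}
    - {"jaw": 0.5, "travel": [0.0005, -0.0005, 0.016], "twist": 0}
    - {"jaw": 0.5, "travel": [0.0005, -0.0005, 0.016], "twist": 0}

```text
t: 22.97
eef_pos: [634.3, 246.5, 30.6]
tcp_rot: [-3.141, 0.0, 1.299]
ft_force: [0.8, -0.5, -0.4]
opening: 0.625
grip_force: 30.0
```

Release with a small gap first, then lift away.

Request:
drive_tool:
  targets:
    - {"jaw": 0.68, "travel": [0, 0, 0], "twist": 0}
    - {"jaw": 0.68, "travel": [0, 0, 0], "twist": 0}
    - {"jaw": 0.68, "travel": [0, 0, 0], "twist": 0}
    - {"jaw": 0.68, "travel": [0, 0, 0], "twist": 0}
    - {"jaw": 0.85, "travel": [0, 0, 0], "twist": 0}
    - {"jaw": 0.85, "travel": [0, 0, 0], "twist": 0}
    - {"jaw": 0.85, "travel": [0, 0, -0.01], "twist": 0}
    - {"jaw": 0.85, "travel": [0, 0, -0.04], "twist": 0}

```text
t: 23.63
eef_pos: [632.5, 245.9, 67.9]
tcp_rot: [-3.136, 0.004, 1.299]
ft_force: [0.4, 0.5, -0.8]
opening: 0.838
grip_force: 0.0
```

Request:
drive_tool:
  targets:
    - {"jaw": 0.85, "travel": [-0.03, 0, -0.02], "twist": 0}
    - {"jaw": 0.85, "travel": [-0.07, 0, -0.06], "twist": 0}
    - {"jaw": 0.85, "travel": [-0.07, 0, -0.08], "twist": 0}
    - {"jaw": 0.85, "travel": [-0.07, 0, -0.08], "twist": 0}
    - {"jaw": 0.85, "travel": [-0.07, 0, -0.08], "twist": 0}

```text
t: 24.05
eef_pos: [616.3, 178.6, 153.3]
tcp_rot: [3.138, -0.002, 1.298]
ft_force: [0.4, 0.9, 0.1]
opening: 0.848
grip_force: 0.0
```

Run:
```python
from h import *
st(); c=snap('wrist'); u,v=w2px(c,[634.7,246.4,29.3]); print(u,v,[w2px(c,[634.7+k*28.9,246.4-k*8.1,33.5]) for k in(-1,1)])
u0,v0=int(u)-60,max(int(v)-45,0); print(u0,v0)
a=cv2.resize(c['frame'][v0:v0+90,u0:u0+120],None,fx=6,fy=6,interpolation=cv2.INTER_CUBIC)
cv2.imwrite('pics/w_nest.png',a[:,:,::-1])
```

```text
t24.1 [616.3 178.6 153.3] yaw 1.298 open 0.848 F [0.4 0.9 0.1] grip 0.0
318.4441431921729 127.43923469877952 [(np.float64(288.1815042961191), np.float64(127.62177902534921)), (np.float64(348.6733167723087), np.float64(127.59756968173494))]
258 82
```

View pics/w_nest.png

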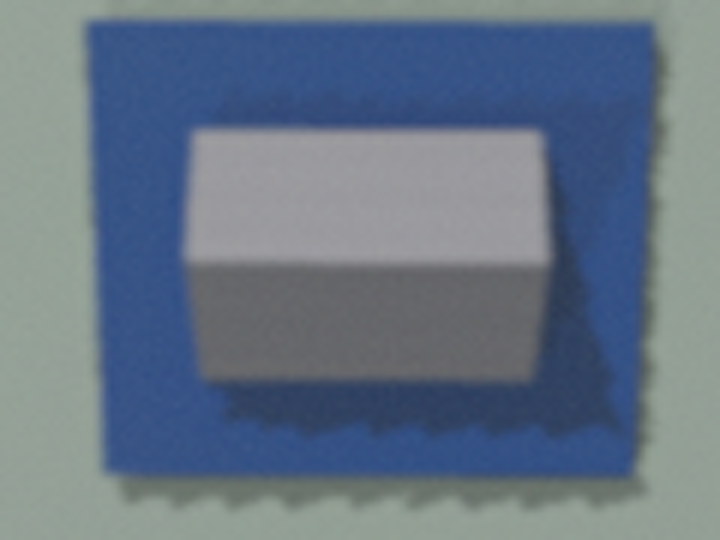

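The upper rest covers the parked one: ridge at crop row 263, ends at (185,263) and (552,263), parallel to the plate. That is within 2 px of the predicted nested position. Retreating for one overview.

```bash
python3 -c "
from h import *
plan(420,100,280)"
```

```text
to [420, 100, 280] travel m [-0.1288 -0.1672 -0.1284] twist 0.000
```

Request:
drive_tool:
  targets:
    - {"jaw": 0.85, "travel": [-0.129, -0.167, -0.128], "twist": 0}
    - {"jaw": 0.85, "travel": [-0.129, -0.167, -0.128], "twist": 0}
    - {"jaw": 0.85, "travel": [-0.129, -0.167, -0.128], "twist": 0}
    - {"jaw": 0.85, "travel": [-0.129, -0.167, -0.128], "twist": 0}
    - {"jaw": 0.85, "travel": [-0.129, -0.167, -0.128], "twist": 0}
    - {"jaw": 0.85, "travel": [-0.129, -0.167, -0.128], "twist": 0}
    - {"jaw": 0.85, "travel": [-0.129, -0.167, -0.128], "twist": 0}
    - {"jaw": 0.85, "travel": [-0.129, -0.167, -0.128], "twist": 0}

```text
t: 24.77
eef_pos: [419.5, 99.9, 279.2]
tcp_rot: [3.14, -0.001, 1.299]
ft_force: [0.6, -0.3, -0.9]
opening: 0.852
grip_force: 0.0
```

Run:
```python
from h import *
st(); t=snap('top')['frame'][80:210,190:480]; s=snap('scene')['frame'][130:350,260:460]
a=cv2.resize(t,None,fx=2.7,fy=2.7,interpolation=cv2.INTER_CUBIC)[:,:780]; b=cv2.resize(s,(218,240))
o=np.zeros((600,780,3),np.uint8);o[:a.shape[0],:a.shape[1]]=a;o[355:595,:218]=b
o[355:595,240:640]=cv2.resize(s[30:130,60:200],(400,240),interpolation=cv2.INTER_CUBIC)
cv2.imwrite('pics/final.png',o[:,:,::-1])
```

```text
t24.8 [419.5  99.9 279.2] yaw 1.299 open 0.852 F [ 0.6 -0.3 -0.9] grip 0.0
```

View pics/final.png

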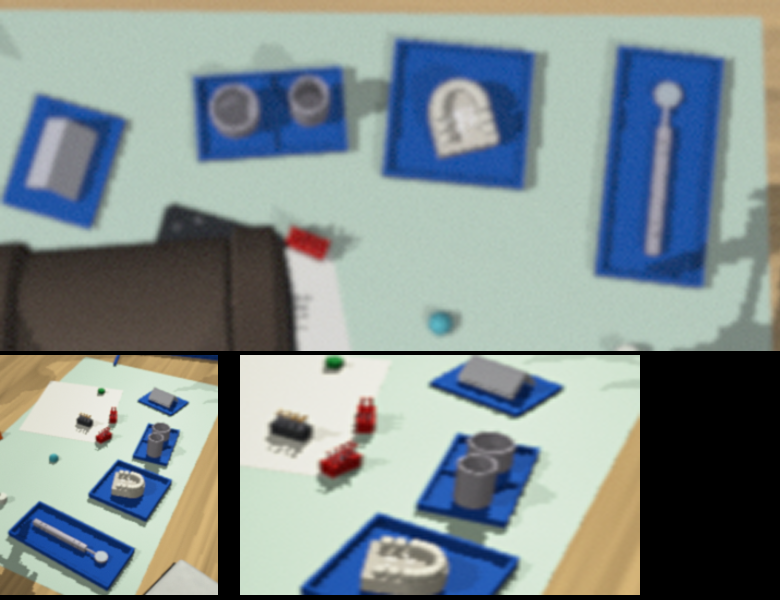

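The overview shows the dish (235,108) and cup (308,98) upright, one per bay. The cast is teeth up at (462,118), the mirror lies flat at (660,165), the rest is nested at (60,158), and the bur block still stands (lower inset, (290,425)).

```bash
python3 -c "
from h import *
print(job_done())"
```

```text
the job is handed in; nothing more can be done
None
```

I handed the job in at about 25 s on the robot's clock: the mirror, cast, dish, cup and rest looked correctly placed in the final pictures and the bur block was untouched, but `job_done()` returned no verdict.

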